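# Release and draw out the sled of a board-test fixture

## Task

The sled of the board-test fixture is locked in. Turn the wing knob on it clockwise, by feel, until the lock drops into its release notch, then draw the sled right out to its stop and let go. Do not force the lock, and leave the other things on the bench where they are.

Things in the scene. Friction and masses are not known exactly. Their poses are not given: they have to be found in the camera images.
- fixture: Board-test fixture, fixed to the bench: aluminium base plate 345 x 300 mm and, behind the knob, a housing 137 mm high with side cheeks, a clear top plate carrying brass spring probes, and a dark rear panel; its front face is at x = 70 mm. Origin on the table, straight below the knob's axis while the sled is home; x points into the housing, z up. The sled slides out along -x.
- sled_front (a point): Middle of the top front edge of the sled: an aluminium deck 230 mm wide, its top 50 mm above the table, that sticks out of the housing towards the robot and carries the knob (52 mm behind this edge) and, inside the housing, the green board under test. Axes as the fixture's.
- knob_grip (a point): Middle of the black wing knob on the sled's deck, on the knob's upright axis, 84 mm above the table; grip it here from above, across the bar. The bar is 46 mm long, 12 mm thick, from 58 to 96 mm above the table, over a flat round hub 33 mm across. x lies along the bar, z up.
- knob (a joint): Turn of the knob, rad, growing clockwise from above; stops at -0.05 and 2.2. It sits on its shaft at no set angle: the release notch lies 0.4 to 1.4 clockwise of the start, found only by feel. Turned past the notch the lock holds again. The sled is free within about 0.06 of the notch.
- lock_flange (a point): Centre of the lock's steel flange under the knob, 53 mm above the table; its cam is hidden below, a spring plunger riding on it: until the notch the knob turns lightly (under 0.1 N m); over the last 0.1 rad before it the knob pulls ahead by itself (0.15 to 0.35 N m), and right past it a resistance of 0.25 to 0.5 N m comes up within 0.05 rad. Let go within 0.05 rad of the notch, it settles into it.
- sled (a joint): Travel of the sled, m: 0 home (2 mm of play while locked), 0.09 drawn out to its stop. Released, it slides with a steady pull of about 5 N and stays where it is left. The lock is forced if the sled is pulled with over 25 N while it holds.
- flux_jar: Small amber jar, 34 mm across, 30 mm high, standing on the fixture's clear top plate; origin under its centre. To be left alone, as are all things below.
- marker: Felt marker lying beside the fixture, 130 mm long along its x, 13 mm thick.
- screwdriver: Screwdriver with a black handle lying on the fixture's other side, 160 mm long along its x, 26 mm thick.
- multimeter: Hand-held multimeter, 150 x 78 x 49 mm, lying on the bench.
- spare_board: Small green circuit board, 55 x 90 mm, with a heat sink 23 mm high, on a gold antistatic bag.

How it is judged:
By the outcome, as a careful person would: the job done as asked, in the order asked, and still so for the second after the job is handed in, with the robot touching nothing.
It also fails if it takes over 72 s, if anything falls off the work surface, if the arm or the gripper's body presses on something with over 40 N, if the wrist force passes 120 N, or if a joint passes its speed limit or range.

## Robot

A 6-joint arm with a two-finger parallel gripper is mounted at the origin on the work surface. World frame = base frame: x ahead of the robot, y to its left, z up, the work surface at z = 0. Lengths are in m, angles in degrees, forces in N, time in s.
With the tool pointing down it reaches from about 0.35 to 0.875 m from the base axis. Payload 4.2 kg.
Tool frame: the origin (TCP) lies where the fingers leave the gripper's body, on its centre line; the fingertips stand 70 mm ahead of it and the grasp point (between the pads) lies 51 mm ahead of it; z points along the fingers, x is the direction in which the jaws open and shut, and the axes are right-handed (so a half turn about z gives the same grasp; the last joint's range is limited). The gripper opens to 87 mm and grips with 3 to 60 N. Pads are 19 mm wide; open, the fingers measure 117 mm over their backs; the gripper's body (75 mm by 190 mm) begins 51 mm behind the grasp point.
Start: joints at [86.379, 22.042, 0.453, 0, -68.411, -14.817], TCP at [0.198, 0.593, 0.292] pointing down, gripper open.
Joint ranges: [-179.83, 179.83], [-69.29, 118.12], [-61.27, 80.66], [-181.25, 117.63], [-171.15, -9.14], [-177.46, 177.46]. Speed limits (degrees/s): [159.86, 159.86, 180, 180, 180, 180].

## Interface

Orientations are given as a 3x3 rotation matrix whose columns are the frame's x, y, z axes.
In Python, from workcell import arm gives the robot as it stands. The module is installed in compiled form; this text tells all that it offers.
- The arm moves only by the shell command python3 -m crank 'ROWS'. ROWS is JSON, a list of rows, each a list of 5 numbers: the finger opening in cm, from 0 to 8.7, then the shift along the tool's x, y, z in cm, then the turn about the tool's z in degrees. In form: [[hand, dx, dy, dz, yaw], ...]. A call has 1 to 20 rows; each row is the pose to reach, as a shift and turn from the pose measured when the call began, along the tool's axes at that moment; what a row does not reach only later rows make up. A row lasts 1/10 s, in which the tool goes at most 50 mm and 8.59 degrees, less where a joint would pass 70% of its speed; a pose out of reach is approached as far as the arm can. A call with a gripper value outside its range is refused whole. The fingers move at their own pace and stop on an object; the grip force is fixed at half the most. Time passes only in rows, so rows that repeat a pose let the fingers close. It gives the time, the measured TCP pose, the force and the opening at its end, in the units of the state.
- arm.get_obs(): the state, without advancing time (a new reading comes with each control period).
- arm.snapshot(name): name is "scene" or "top" or "wrist"; returns a dict with "image" (384x512x3 uint8, blue, green, red), "vertical_fov" (degrees; the focal length in pixels is half the picture's height over the tangent of half this angle, whatever the lens; pixels are square), "cx", "cy" (the principal point, pixels), "R" (3x3) and "t" (3): a world point X has camera coordinates R X + t. Camera axes: x right, y down, z forward; pixel columns grow to the right and rows downward; lengths in m; the calibration is good to about 2 mm. The wrist camera is an equidistant fisheye: a pixel r from the principal point sees the ray r / f radians off the axis. A picture is of the moment at which its call begins. There is no depth.
- arm.hand_in(): hands the job in, once; it reports no verdict.
Trained networks look in a picture, given as the dict that the camera call returned (one of the last four; its "shot" number tells which), for a name from the list of things; names that differ only in an ending like _2 or _b are one class to them, and where a whole thing is asked for, a point or a joint stands for the part that bears it (a point fixed in the world has none). Each returns a list of dicts, best first, with "conf" (0 to 1); they miss things now and then, are a little off and sometimes report something else, mostly with a low value. They report only what shows in the picture. A call takes as long as a camera call.
- arm.find_in(picture, label): "box" ([centre column, centre row, width, height] in pixels, round what is visible of it).
- arm.trace(picture, label): "region" (384x512 bool, what is visible of it) and "box" ([centre column, centre row, width, height] in pixels, round what is visible of it).
The state is a dict: "time": time; "q": joint angles; "qd": joint speeds; "effort": joint torques, N m; "tcp_pos": TCP position; "orientation": TCP orientation; "contact_force": force on the tool from outside, world axes, zero at the start; "ft_torque": the same for the moment, N m; "width": opening from 0.0 (shut) to 1.0 (fully open).
Only numpy, scipy, OpenCV 4.12 (cv2) and the standard library are available. Lean on these libraries where they do the work, as an engineer would, in place of code of your own. Each camera call takes 0.05 s, during which the arm holds its last target.

## Working session

There is one attempt and no reset: what is moved stays moved. The work goes in short steps, Python scripts to look and compute and a shell command to move; the robot and the scene stay as the last step left them, time stands still between calls to the robot, and variables do not carry over. Pictures are saved under pics/ and viewed, and the job is handed in when it is done.

```bash
mkdir -p pics
python3 - <<'E'
from workcell import arm
import cv2, numpy as np
o=arm.get_obs(); print({k:np.round(v,3).tolist() for k,v in o.items()})
for n in ["scene","top","wrist"]:
    p=arm.snapshot(n); cv2.imwrite(f"pics/{n}0.png",p["image"])
    print(n,p["vertical_fov"],p["cx"],p["cy"],np.round(p["R"],3).tolist(),np.round(p["t"],3).tolist())
    for l in ["knob_grip","knob","lock_flange","fixture","sled_front"]:
        print(l,[(np.round(d["box"],1).tolist(),round(d["conf"],2)) for d in arm.find_in(p,l)[:2]])
E
```

```text
{'time': 0.0, 'q': [86.379, 22.09, 0.38, -0.028, -68.412, -14.817], 'qd': [-0.004, 0.028, 0.039, -0.105, -0.032, -0.078], 'effort': [-0.001, -39.066, 18.741, 4.22, 0.011, -0.0], 'tcp_pos': [0.198, 0.592, 0.291], 'orientation': [[-0.316, -0.949, -0.001], [-0.949, 0.316, -0.002], [0.002, -0.0, -1.0]], 'contact_force': [1.321, 0.034, -0.872], 'ft_torque': [-0.035, 0.002, -0.04], 'width': 1.002}
scene 57.983933529565746 262.03618772038135 192.12048763574865 [[0.97, 0.245, 0.008], [0.168, -0.638, -0.752], [-0.179, 0.73, -0.659]] [-0.573, -0.03, 1.214]
knob_grip [([253.1, 186.7, 13.9, 9.3], 0.46)]
knob [([252.3, 186.8, 15.2, 11.1], 0.55), ([164.8, 314.6, 72.3, 49.9], 0.3)]
lock_flange [([254.2, 194.2, 41.6, 55.1], 0.88)]
fixture [([293.8, 191.7, 123.1, 93.2], 0.68)]
sled_front [([255.0, 198.3, 38.3, 51.2], 0.75)]
top 55.25570244725511 253.29358931297094 184.4738362200474 [[0.028, -1.0, -0.003], [-0.995, -0.028, -0.098], [0.097, 0.006, -0.995]] [-0.012, 0.586, 1.051]
knob_grip [([240.6, 198.9, 13.9, 13.7], 0.65)]
knob []
lock_flange [([237.7, 192.9, 84.4, 65.3], 0.96)]
fixture [([230.7, 153.6, 123.2, 144.3], 0.97)]
sled_front [([240.6, 195.6, 88.5, 55.9], 0.86)]
wrist 65.70646984690485 253.13466415325283 193.1666989443727 [[-0.317, -0.949, -0.0], [-0.919, 0.307, 0.246], [-0.233, 0.078, -0.969]] [0.625, -0.029, 0.391]
knob_grip []
knob []
lock_flange []
fixture []
sled_front []
```

Run:
```python
import cv2
for n,(x,y,w,h) in {"top":(150,70,170,190),"scene":(200,100,180,160)}.items():
    im=cv2.imread(f"pics/{n}0.png")
    cv2.imwrite(f"pics/{n}0z.png",cv2.resize(im[y:y+h,x:x+w],None,fx=3,fy=3,interpolation=cv2.INTER_CUBIC))
```

```text
(no output)
```

View pics/top0.png

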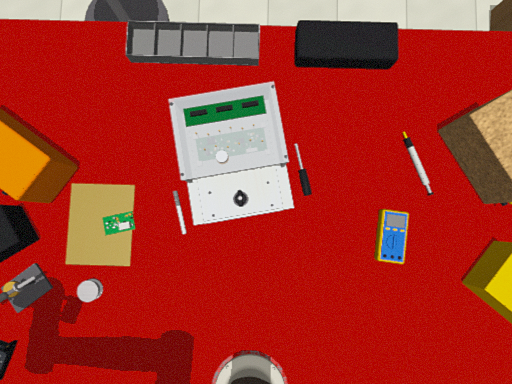

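View pics/scene0.png

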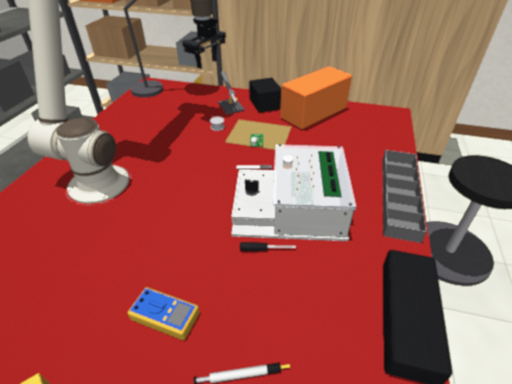

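```bash
ls pics
```

```text
scene0.png
scene0z.png
top0.png
top0z.png
wrist0.png
```

View zoom.

View pics/top0z.png

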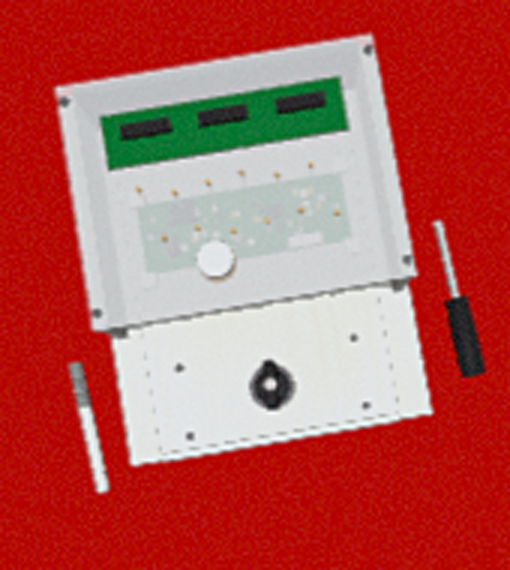

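View pics/scene0z.png

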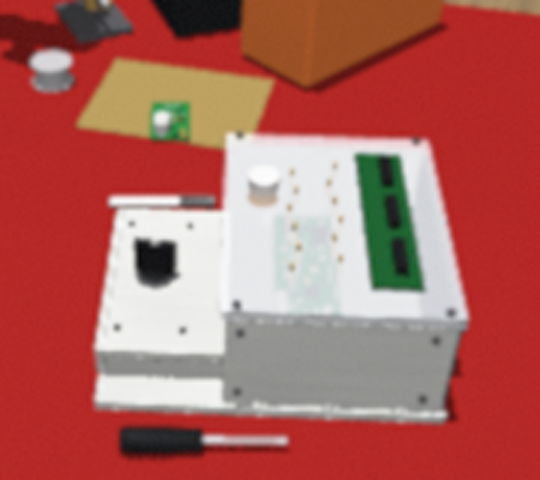

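```bash
cat > h.py <<'E'
import numpy as np, cv2
def ray(p,u,v):
    h=p["image"].shape[0]; f=h/2/np.tan(np.radians(p["vertical_fov"])/2)
    R=np.array(p["R"]);t=np.array(p["t"])
    a=(u-p["cx"])/f;b=(v-p["cy"])/f
    return -R.T@t, R.T@np.array([a,b,1.])
def rayw(p,u,v):
    f=p["image"].shape[0]/2/np.tan(np.radians(p["vertical_fov"])/2)
    R=np.array(p["R"]);t=np.array(p["t"])
    d=np.array([u-p["cx"],v-p["cy"]]); r=np.hypot(*d); th=r/f
    c=np.array([*(d/max(r,1e-9)*np.sin(th)),np.cos(th)])
    return -R.T@t, R.T@c
def atz(cd,z):
    c,d=cd; return c+d*(z-c[2])/d[2]
def proj(p,X,fish=False):
    f=p["image"].shape[0]/2/np.tan(np.radians(p["vertical_fov"])/2)
    c=np.array(p["R"])@X+np.array(p["t"])
    if fish:
        r=np.hypot(c[0],c[1]);th=np.arctan2(r,c[2]); return np.array([p["cx"],p["cy"]])+c[:2]/r*th*f
    return np.array([p["cx"],p["cy"]])+c[:2]/c[2]*f
E
python3 - <<'E'
from workcell import arm
from h import *
p=arm.snapshot("top"); s=arm.snapshot("scene")
for l in ["knob_grip","knob"]:
  for n,q in (("top",p),("scene",s)):
    for d in arm.trace(q,l)[:2]:
        m=d["region"]; ys,xs=np.nonzero(m); print(n,l,d["conf"],m.sum(),xs.mean(),ys.mean(), atz(ray(q,xs.mean(),ys.mean()),0.08))
# deck corners, px from the picture
for u,v in [(194.5,224.5),(294,208)]: print(atz(ray(p,u,v),0.05))
for u,v in [(168,99),(275,82),(288,161),(182,180)]: print(atz(ray(p,u,v),0.137))
E
```

```text
top knob_grip 0.69 115 240.66086956521738 197.97391304347826 [0.5423295  0.03800946 0.08      ]
scene knob_grip 0.47 169 251.0828402366864 186.01183431952663 [0.54640337 0.03210426 0.08      ]
top knob 0.58 1540 391.4324675324675 236.14220779220778 [ 0.44854834 -0.38146956  0.08      ]
scene knob 0.59 187 252.00534759358288 186.06417112299465 [0.54926963 0.03259576 0.08      ]
[0.46464695 0.16854266 0.05      ]
[ 0.5196651  -0.11451487  0.05      ]
[0.80176667 0.24108986 0.137     ]
[ 0.85719501 -0.04762318  0.137     ]
[ 0.64093518 -0.08708484  0.137     ]
[0.58222839 0.19273007 0.137     ]
```

```bash
python3 -m crank '[[8.7,41.8,-50.4,0,-23],[8.7,41.8,-50.4,0,-23],[8.7,41.8,-50.4,0,-23],[8.7,41.8,-50.4,0,-23],[8.7,41.8,-50.4,0,-23],[8.7,41.8,-50.4,0,-23],[8.7,41.8,-50.4,0,-23],[8.7,41.8,-50.4,0,-23],[8.7,41.8,-50.4,0,-23],[8.7,41.8,-50.4,0,-23],[8.7,41.8,-50.4,0,-23],[8.7,41.8,-50.4,0,-23],[8.7,41.8,-50.4,0,-23],[8.7,41.8,-50.4,0,-23],[8.7,41.8,-50.4,0,-23],[8.7,41.8,-50.4,0,-23],[8.7,41.8,-50.4,0,-23]]'
cat >> h.py <<'E'
def st(arm):
    o=arm.get_obs(); R=np.array(o["orientation"])
    print("t",round(float(o["time"]),2),"q",np.round(o["q"],1).tolist(),"tcp",np.round(o["tcp_pos"],4).tolist(),"yaw x",round(float(np.degrees(np.arctan2(R[1,0],R[0,0]))),2),"F",np.round(o["contact_force"],2).tolist(),"M",np.round(o["ft_torque"],3).tolist(),"w",round(float(o["width"]),3))
    return o
E
python3 - <<'E'
from workcell import arm
from h import *
st(arm)
p=arm.snapshot("wrist"); cv2.imwrite("pics/w1.png",p["image"])
for l in ["knob_grip","flux_jar","lock_flange"]:
    for d in arm.trace(p,l)[:2]:
        m=d["region"]; ys,xs=np.nonzero(m); print(l,d["conf"],m.sum(),xs.mean(),ys.mean(),d["box"], atz(rayw(p,xs.mean(),ys.mean()),0.09), cv2.minAreaRect(np.c_[xs,ys].astype(np.float32)))
E
```

```text
time: 2.9
tcp_pos: [0.543, 0.0381, 0.2925]
orientation: [[0.081, -0.997, 0.0], [-0.997, -0.081, 0.0], [-0.0, -0.0, -1.0]]
contact_force: [0.1, 0.0, -0.0]
width: 1.0
t 2.9 q [21.1, 14.2, -10.9, -0.0, -64.9, 73.6] tcp [0.543, 0.0381, 0.2925] yaw x -85.33 F [0.11, 0.03, -0.04] M [-0.011, 0.046, -0.008] w 1.0
knob_grip 0.66 925 250.56540540540541 181.63243243243244 [249.4, 185.3, 26.5, 51.7] [0.54790674 0.04088892 0.09      ] ((252.31517028808594, 182.74208068847656), (48.61504364013672, 28.151416778564453), 74.93151092529297)
knob_grip 0.57 438 500.0433789954338 215.38584474885846 [498.8, 216.9, 25.8, 23.5] [ 0.5322011  -0.30789811  0.09      ] ((500.14154052734375, 215.7547149658203), (27.60947036743164, 19.23047637939453), 15.945395469665527)
flux_jar 0.61 1627 198.14566687154272 69.03257529194838 [198.1, 68.9, 45.2, 45.3] [0.65830914 0.10203188 0.09      ] ((198.00003051757812, 69.49999237060547), (47.37614822387695, 41.719295501708984), 45.0)
lock_flange 0.61 19973 251.06709057227258 165.9145846893306 [248.3, 168.8, 202.3, 121.6] [0.56409543 0.04167286 0.09      ] ((250.49420166015625, 167.10755920410156), (105.90735626220703, 197.58778381347656), 82.80652618408203)
lock_flange 0.52 1540 197.99740259740258 69.37207792207792 [198.8, 69.3, 44.8, 45.4] [0.65795376 0.102152   0.09      ] ((198.25003051757812, 69.74999237060547), (46.66904067993164, 38.890872955322266), 45.0)
```

View pics/w1.png

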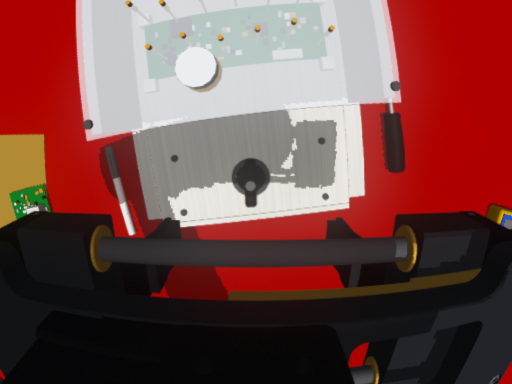

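Run:
```python
import cv2
im=cv2.imread("pics/w1.png")
cv2.imwrite("pics/w1z.png",cv2.resize(im[140:220,200:300],None,fx=7,fy=7,interpolation=cv2.INTER_CUBIC))
```

```text
(no output)
```

View pics/w1z.png

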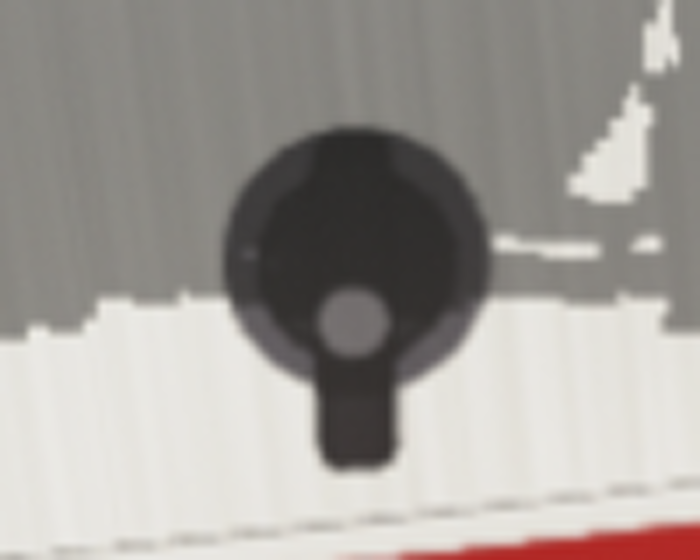

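Run:
```python
from workcell import arm
from h import *
p=arm.snapshot("wrist"); s=arm.snapshot("scene"); t=arm.snapshot("top")
for n,(u,v) in dict(cap=(250.6,186),end=(251.1,206.3),endL=(245.7,203.5),endR=(256.6,203.5),b1=(245.6,195),b2=(256.5,195)).items(): print(n,atz(rayw(p,u,v),0.096))
print("jar",atz(rayw(p,196.5,67.5),.167))
# front deck edge direction and housing front edge
for u,v in [(183,226),(363,196)]: print(atz(rayw(p,u,v),.05))
for u,v in [(83,138),(398,103)]: print(atz(rayw(p,u,v),.137))
for q in (s,t):
  for d in arm.trace(q,"flux_jar")[:1]:
    ys,xs=np.nonzero(d["region"]); print(d["conf"],atz(ray(q,xs.mean(),ys.mean()),.152 if q is s else .167))
print(p["t"])
```

```text
cap [0.54496548 0.04036749 0.096     ]
end [0.52386392 0.0381852  0.096     ]
endL [0.52637925 0.04389278 0.096     ]
endR [0.52728079 0.03284866 0.096     ]
b1 [0.53527536 0.04465983 0.096     ]
b2 [0.53616845 0.03369994 0.096     ]
jar [0.64737076 0.08791898 0.167     ]
[0.47769182 0.11885204 0.05      ]
[ 0.53354416 -0.0982072   0.05      ]
[0.58834286 0.20125013 0.137     ]
[ 0.64179453 -0.08461027  0.137     ]
0.38 [ 0.57303559 -0.04944337  0.152     ]
[-0.00645612  0.49897794  0.52481973]
```

```bash
python3 -m crank '[[8.7,-0.13,-0.15,4,0],[8.7,-0.13,-0.15,8,0],[8.7,-0.13,-0.15,11,0],[8.7,-0.13,-0.15,13,0],[8.7,-0.13,-0.15,14,0],[8.7,-0.13,-0.15,14.85,0],[8.7,-0.13,-0.15,14.85,0],[8.7,-0.13,-0.15,14.85,0],[8.7,-0.13,-0.15,14.85,0]]'
python3 - <<'E'
from workcell import arm
from h import *
st(arm)
p=arm.snapshot("wrist"); cv2.imwrite("pics/w2.png",p["image"])
E
```

```text
time: 4.25
tcp_pos: [0.5455, 0.0388, 0.1449]
orientation: [[0.08, -0.997, 0.002], [-0.997, -0.08, 0.001], [-0.0, -0.002, -1.0]]
contact_force: [0.3, -0.3, 0.4]
width: 1.001
t 4.25 q [21.1, 23.3, -21.6, 0.0, -45.0, 73.5] tcp [0.5455, 0.0388, 0.1449] yaw x -85.4 F [0.26, -0.29, 0.38] M [-0.058, 0.009, 0.005] w 1.001
```

View pics/w2.png

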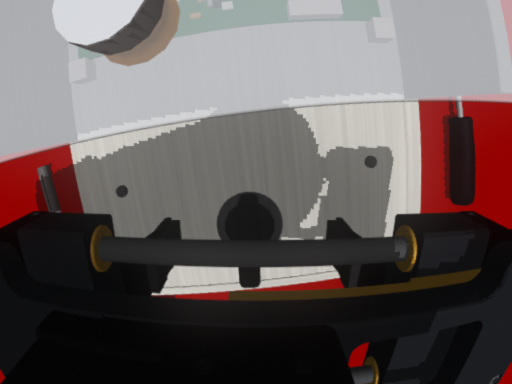

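```bash
python3 -m crank '[[4,0,0,0,0],[2,0,0,0,0],[1,0,0,0,0],[0,0,0,0,0],[0,0,0,0,0],[0,0,0,0,0],[0,0,0,0,0]]'
python3 - <<'E'
from workcell import arm
from h import *
st(arm)
E
```

```text
time: 5.0
tcp_pos: [0.5454, 0.0388, 0.1448]
orientation: [[0.08, -0.997, 0.002], [-0.997, -0.08, 0.001], [-0.001, -0.002, -1.0]]
contact_force: [-0.3, 0.3, -0.4]
width: 0.443
t 5.0 q [21.1, 23.3, -21.6, 0.0, -45.0, 73.5] tcp [0.5454, 0.0388, 0.1448] yaw x -85.41 F [-0.27, 0.33, -0.37] M [-0.045, 0.008, 0.053] w 0.443
```

```bash
python3 -m crank '[[0,0,0,0,0],[0,0,0,0,0],[0,0,0,0,0],[0,0,0,0,0],[0,0,0,0,0],[0,0,0,0,0],[0,0,0,0,0]]'
python3 - <<'E'
from workcell import arm
from h import *
st(arm)
E
```

```text
time: 5.7
tcp_pos: [0.5453, 0.0409, 0.1448]
orientation: [[0.08, -0.997, 0.003], [-0.997, -0.08, 0.004], [-0.004, -0.003, -1.0]]
contact_force: [-2.8, 8.3, 0.8]
width: 0.137
t 5.7 q [21.2, 23.3, -21.5, -0.2, -44.9, 73.5] tcp [0.5453, 0.0409, 0.1448] yaw x -85.42 F [-2.76, 8.29, 0.8] M [2.617, 0.784, -0.035] w 0.137
```

```bash
python3 -m crank '[[0,-0.05,0,0,0],[0,-0.05,0,0,0],[0,-0.05,0,0,0]]'
python3 - <<'E'
from workcell import arm
from h import *
st(arm)
E
```

```text
time: 6.0
tcp_pos: [0.5453, 0.0412, 0.1448]
orientation: [[0.08, -0.997, 0.003], [-0.997, -0.08, 0.004], [-0.003, -0.003, -1.0]]
contact_force: [0.0, -1.0, 0.4]
width: 0.135
t 6.0 q [21.2, 23.3, -21.5, -0.2, -44.9, 73.5] tcp [0.5453, 0.0412, 0.1448] yaw x -85.42 F [0.03, -0.97, 0.44] M [-0.378, -0.034, -0.039] w 0.135
```

```bash
python3 -m crank '[[0,0,0,0,3],[0,0,0,0,6],[0,0,0,0,9],[0,0,0,0,10],[0,0,0,0,10]]'
python3 - <<'E'
from workcell import arm
from h import *
st(arm)
E
python3 -m crank '[[0,0,0,0,2],[0,0,0,0,4],[0,0,0,0,5],[0,0,0,0,5]]'
python3 - <<'E'
from workcell import arm
from h import *
st(arm)
E
```

```text
time: 6.5
tcp_pos: [0.5452, 0.041, 0.1448]
orientation: [[-0.094, -0.996, 0.003], [-0.996, 0.094, 0.004], [-0.004, -0.002, -1.0]]
contact_force: [0.5, -0.7, -0.3]
width: 0.134
t 6.5 q [21.2, 23.3, -21.5, -0.2, -44.9, 63.5] tcp [0.5452, 0.041, 0.1448] yaw x -95.4 F [0.53, -0.68, -0.32] M [-0.405, -0.015, -0.032] w 0.134
time: 6.9
tcp_pos: [0.5453, 0.0409, 0.1448]
orientation: [[-0.18, -0.984, 0.003], [-0.984, 0.18, 0.004], [-0.004, -0.002, -1.0]]
contact_force: [0.6, -0.3, -0.2]
width: 0.133
t 6.9 q [21.2, 23.3, -21.5, -0.2, -44.9, 58.5] tcp [0.5453, 0.0409, 0.1448] yaw x -100.39 F [0.56, -0.34, -0.19] M [-0.429, -0.04, 0.049] w 0.133
```

```bash
cat > s.py <<'E'
from workcell import arm
import numpy as np
from h import st
st(arm)
E
for i in 1 2 3; do :; done
python3 -m crank '[[0,0,0,0,1.5],[0,0,0,0,3],[0,0,0,0,3]]' >/dev/null; python3 s.py
python3 -m crank '[[0,0,0,0,1.5],[0,0,0,0,2.5],[0,0,0,0,2.5]]' >/dev/null; python3 s.py
```

```text
t 7.2 q [21.2, 23.3, -21.5, -0.2, -44.9, 55.5] tcp [0.5452, 0.0409, 0.1448] yaw x -103.43 F [0.22, -1.07, 0.27] M [-0.508, -0.059, -0.021] w 0.134
t 7.5 q [21.2, 23.3, -21.5, -0.2, -44.9, 52.9] tcp [0.5452, 0.0408, 0.1448] yaw x -105.97 F [0.21, -1.48, -0.26] M [-0.515, -0.151, -0.078] w 0.136
```

```bash
python3 -m crank '[[0,0,0,0,1.5],[0,0,0,0,1.5]]' >/dev/null; python3 s.py
python3 -m crank '[[0,0,0,0,1.5],[0,0,0,0,1.5]]' >/dev/null; python3 s.py
```

```text
t 7.7 q [21.2, 23.3, -21.5, -0.2, -44.9, 51.4] tcp [0.5452, 0.0408, 0.1448] yaw x -107.53 F [-0.35, -0.79, -0.34] M [-0.479, -0.133, 0.023] w 0.135
t 7.9 q [21.2, 23.3, -21.5, -0.2, -44.9, 49.8] tcp [0.5452, 0.0408, 0.1448] yaw x -109.08 F [1.87, -0.97, -0.08] M [-0.532, -0.069, 0.055] w 0.135
```

```bash
python3 -m crank '[[0,0,0,0,2],[0,0,0,0,2]]' >/dev/null; python3 s.py
python3 -m crank '[[0,0,0,0,2],[0,0,0,0,2]]' >/dev/null; python3 s.py
python3 -m crank '[[0,0,0,0,2],[0,0,0,0,2]]' >/dev/null; python3 s.py
```

```text
t 8.1 q [21.2, 23.3, -21.5, -0.2, -44.9, 47.8] tcp [0.5452, 0.0407, 0.1448] yaw x -111.09 F [1.23, -1.32, -0.19] M [-0.519, -0.089, 0.037] w 0.137
t 8.3 q [21.2, 23.3, -21.5, -0.2, -45.0, 45.9] tcp [0.5452, 0.0407, 0.1448] yaw x -113.06 F [0.68, -0.42, -0.25] M [-0.468, -0.089, 0.029] w 0.136
t 8.5 q [21.2, 23.3, -21.5, -0.2, -45.0, 43.9] tcp [0.5452, 0.0407, 0.1448] yaw x -115.02 F [0.63, -1.23, 0.17] M [-0.588, -0.05, -0.037] w 0.135
```

```bash
python3 -m crank '[[8.7,0,0,0,0],[8.7,0,0,0,0],[8.7,0,0,0,0],[8.7,0,0,0,0],[8.7,0,0,-2,0],[8.7,0,0,-5,0],[8.7,0,0,-5.5,0],[8.7,0,0,-5.5,8],[8.7,0,0,-5.5,16],[8.7,0,0,-5.5,24],[8.7,0,0,-5.5,32],[8.7,0,0,-5.5,40],[8.7,0,0,-5.5,48],[8.7,0,0,-5.5,56],[8.7,0,0,-5.5,64],[8.7,0,0,-5.5,72],[8.7,0,0,-5.5,80],[8.7,0,0,-5.5,88],[8.7,0,0,-5.5,90],[8.7,0,0,-5.5,90]]'
python3 - <<'E'
from workcell import arm
from h import *
st(arm)
p=arm.snapshot("wrist"); cv2.imwrite("pics/w3.png",p["image"])
p=arm.snapshot("top"); cv2.imwrite("pics/t3.png",p["image"])
E
```

```text
time: 10.5
tcp_pos: [0.5448, 0.0405, 0.1994]
orientation: [[-0.906, 0.423, 0.002], [0.423, 0.906, 0.003], [-0.0, 0.004, -1.0]]
contact_force: [-0.2, -0.2, 0.0]
width: 0.999
t 10.5 q [21.2, 19.4, -18.1, -0.2, -52.3, -46.1] tcp [0.5448, 0.0405, 0.1994] yaw x 154.99 F [-0.19, -0.23, 0.04] M [0.09, -0.042, -0.036] w 0.999
```

View pics/w3.png

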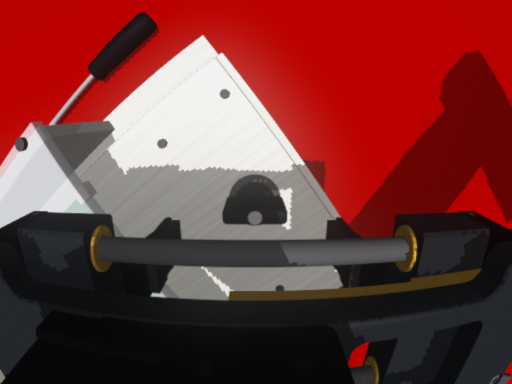

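View pics/t3.png

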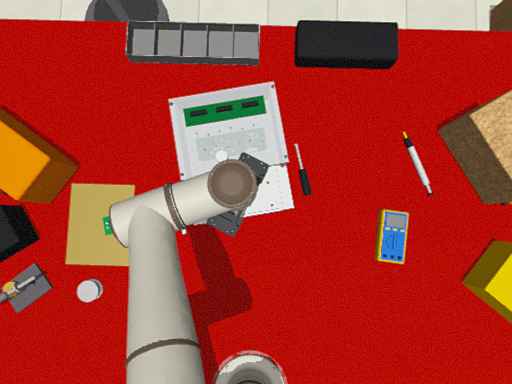

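```bash
python3 -m crank '[[8.7,0,0,2.5,0],[8.7,0,0,4.5,0],[7.5,0,0,5.4,0],[6.5,0,0,5.4,0],[5,0,0,5.4,0],[4,0,0,5.4,0],[3,0,0,5.4,0],[2,0,0,5.4,0],[2,0,0,5.4,0],[2,0,0,5.4,0],[2,0,0,5.4,0]]' ; python3 s.py
```

```text
time: 11.7
tcp_pos: [0.5444, 0.041, 0.1461]
orientation: [[-0.907, 0.422, 0.001], [0.422, 0.907, 0.004], [0.001, 0.004, -1.0]]
contact_force: [-4.3, 3.7, 5.0]
width: 0.527
t 11.7 q [21.3, 23.2, -21.5, -0.2, -45.2, -46.0] tcp [0.5444, 0.041, 0.1461] yaw x 155.05 F [-4.32, 3.71, 5.04] M [1.028, 1.199, 0.046] w 0.527
```

```bash
python3 -m crank '[[2,0.03,0,0,0],[2,0.03,0,0,0],[2,0.03,0,0,0]]' ; python3 s.py
python3 -m crank '[[2,0,0,0,2],[2,0,0,0,3],[2,0,0,0,3]]' >/dev/null; python3 s.py
```

```text
time: 12.0
tcp_pos: [0.5443, 0.0411, 0.1462]
orientation: [[-0.907, 0.422, 0.001], [0.422, 0.907, 0.004], [0.0, 0.004, -1.0]]
contact_force: [-1.2, 0.8, 0.9]
width: 0.526
t 12.0 q [21.3, 23.1, -21.5, -0.2, -45.2, -46.1] tcp [0.5443, 0.0411, 0.1462] yaw x 155.05 F [-1.2, 0.75, 0.94] M [0.303, 0.089, 0.02] w 0.526
t 12.3 q [21.3, 23.1, -21.5, -0.2, -45.2, -49.1] tcp [0.5443, 0.0411, 0.1462] yaw x 152.05 F [-0.09, 1.16, 1.59] M [0.267, 0.049, 0.004] w 0.526
```

```bash
python3 -m crank '[[2,0,0,0,2],[2,0,0,0,2]]' >/dev/null; python3 s.py
python3 -m crank '[[2,0,0,0,2],[2,0,0,0,2]]' >/dev/null; python3 s.py
python3 -m crank '[[2,0,0,0,2],[2,0,0,0,2]]' >/dev/null; python3 s.py
```

```text
t 12.5 q [21.3, 23.2, -21.5, -0.2, -45.2, -51.0] tcp [0.5443, 0.0411, 0.1462] yaw x 150.06 F [-1.2, 1.9, 1.31] M [0.171, 0.054, -0.012] w 0.526
t 12.7 q [21.3, 23.2, -21.5, -0.2, -45.2, -53.0] tcp [0.5443, 0.0411, 0.1462] yaw x 148.11 F [-1.92, 0.69, 1.26] M [0.304, 0.258, 0.026] w 0.526
t 12.9 q [21.3, 23.2, -21.5, -0.2, -45.2, -54.9] tcp [0.5443, 0.0411, 0.1462] yaw x 146.17 F [-0.6, 0.94, 0.15] M [0.216, 0.046, 0.017] w 0.526
```

```bash
python3 -m crank '[[2,0,0,0,2],[2,0,0,0,2]]' >/dev/null; python3 s.py
python3 -m crank '[[2,0,0,0,2],[2,0,0,0,2]]' >/dev/null; python3 s.py
```

```text
t 13.1 q [21.3, 23.1, -21.5, -0.2, -45.2, -56.8] tcp [0.5443, 0.0411, 0.1462] yaw x 144.25 F [-0.47, 0.43, 1.64] M [0.103, -0.026, -0.044] w 0.528
t 13.3 q [21.3, 23.2, -21.5, -0.2, -45.2, -58.8] tcp [0.5443, 0.041, 0.1462] yaw x 142.31 F [-0.97, 0.7, 0.29] M [0.239, 0.063, -0.233] w 0.526
```

```bash
python3 -m crank '[[2,0,0,0,1.5],[2,0,0,0,1.5]]' >/dev/null; python3 s.py
python3 -m crank '[[2,0,0,0,1.2],[2,0,0,0,1.2]]' >/dev/null; python3 s.py
```

```text
t 13.5 q [21.3, 23.1, -21.5, -0.2, -45.2, -60.3] tcp [0.5443, 0.041, 0.1462] yaw x 140.77 F [-1.57, 0.65, 1.47] M [0.121, 0.02, -0.337] w 0.523
t 13.7 q [21.2, 23.1, -21.5, -0.3, -45.2, -61.5] tcp [0.5443, 0.041, 0.1462] yaw x 139.53 F [-1.2, 1.48, 1.02] M [0.17, 0.062, -0.271] w 0.521
```

```bash
python3 -m crank '[[2,0,0,0,1],[2,0,0,0,1]]' >/dev/null; python3 s.py
python3 -m crank '[[2,0,0,0,1],[2,0,0,0,1]]' >/dev/null; python3 s.py
```

```text
t 13.9 q [21.3, 23.1, -21.5, -0.2, -45.2, -62.6] tcp [0.5443, 0.041, 0.1462] yaw x 138.53 F [-0.27, 1.1, 0.91] M [0.173, 0.059, -0.077] w 0.526
t 14.1 q [21.3, 23.1, -21.5, -0.3, -45.2, -63.6] tcp [0.5443, 0.041, 0.1462] yaw x 137.48 F [-1.81, -0.11, 2.04] M [0.146, 0.037, -0.252] w 0.531
```

```bash
python3 -m crank '[[2,0,0,0,0.8],[2,0,0,0,0.8]]' >/dev/null; python3 s.py
python3 -m crank '[[2,0,0,0,0],[2,0,0,0,0]]' >/dev/null; python3 s.py
```

```text
t 14.3 q [21.3, 23.1, -21.5, -0.2, -45.2, -64.4] tcp [0.5443, 0.041, 0.1462] yaw x 136.67 F [-0.55, 1.34, 0.46] M [0.2, 0.141, -0.107] w 0.527
t 14.5 q [21.3, 23.1, -21.5, -0.2, -45.2, -64.4] tcp [0.5443, 0.041, 0.1462] yaw x 136.68 F [-0.69, 0.3, 2.66] M [0.121, 0.156, -0.028] w 0.527
```

```bash
python3 -m crank '[[2,0,0,0,0.8],[2,0,0,0,0.8]]' >/dev/null; python3 s.py
python3 -m crank '[[2,0,0,0,0],[2,0,0,0,0]]' >/dev/null; python3 s.py
```

```text
t 14.7 q [21.3, 23.2, -21.5, -0.2, -45.2, -65.2] tcp [0.5443, 0.041, 0.1462] yaw x 135.87 F [-1.03, 0.8, 0.68] M [0.191, 0.198, -0.062] w 0.524
t 14.9 q [21.3, 23.2, -21.5, -0.2, -45.2, -65.2] tcp [0.5443, 0.041, 0.1462] yaw x 135.88 F [-1.29, 0.65, 0.87] M [0.286, 0.155, 0.04] w 0.525
```

```bash
python3 -m crank '[[2,0,0,0,0.8],[2,0,0,0,0.8]]' >/dev/null; python3 s.py
python3 -m crank '[[2,0,0,0,0],[2,0,0,0,0]]' >/dev/null; python3 s.py
```

```text
t 15.1 q [21.3, 23.2, -21.5, -0.2, -45.2, -66.0] tcp [0.5443, 0.0411, 0.1462] yaw x 135.08 F [-1.08, 0.52, 1.23] M [0.289, 0.214, 0.142] w 0.523
t 15.3 q [21.3, 23.2, -21.5, -0.2, -45.2, -66.0] tcp [0.5443, 0.0411, 0.1462] yaw x 135.09 F [-1.48, 0.27, 1.53] M [0.286, 0.103, 0.128] w 0.521
```

```bash
python3 -m crank '[[6.5,0,0,0,0],[6.5,0,0,0,0],[6.5,0,0,0,0],[6.5,0,0,0,0],[6.5,0,0,0,-1.2],[6.5,0,0,0,-1.2],[6.5,0,0,0,-1.2]]' >/dev/null
python3 - <<'E'
from workcell import arm
from h import *
st(arm)
p=arm.snapshot("wrist"); cv2.imwrite("pics/w4.png",p["image"])
cv2.imwrite("pics/w4z.png",cv2.resize(p["image"][150:310,160:360],None,fx=3.5,fy=3.5,interpolation=cv2.INTER_CUBIC))
E
```

```text
t 16.0 q [21.3, 23.2, -21.5, -0.2, -45.2, -64.8] tcp [0.5443, 0.0411, 0.1462] yaw x 136.29 F [-0.16, 0.55, 0.17] M [0.082, -0.034, -0.018] w 0.746
```

View pics/w4z.png

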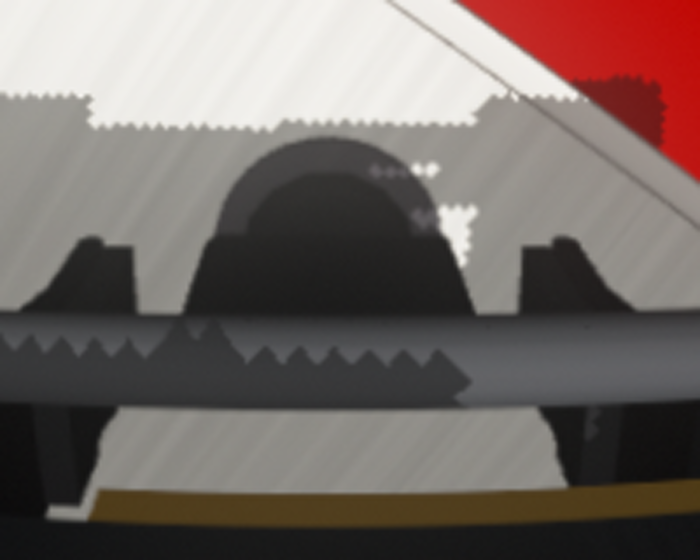

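```bash
python3 -m crank '[[5,0,0,0,0],[4,0,0,0,0],[3,0,0,0,0],[2,0,0,0,0],[2,0,0,0,0]]' ; python3 s.py
python3 -m crank '[[2,0,0,0,0],[2,0,0,0,0]]' >/dev/null; python3 s.py
python3 -m crank '[[2,0.06,-0.08,0,0],[2,0.12,-0.16,0,0],[2,0.17,-0.25,0,0],[2,0.17,-0.25,0,0]]' >/dev/null; python3 s.py
```

```text
time: 16.55
tcp_pos: [0.5443, 0.0411, 0.1462]
orientation: [[-0.723, 0.691, 0.001], [0.691, 0.723, 0.004], [0.002, 0.003, -1.0]]
contact_force: [-0.2, 0.2, 0.6]
width: 0.526
t 16.55 q [21.3, 23.1, -21.5, -0.2, -45.2, -64.8] tcp [0.5443, 0.0411, 0.1462] yaw x 136.29 F [-0.23, 0.19, 0.57] M [0.187, -0.024, 0.026] w 0.526
t 16.75 q [21.3, 23.1, -21.5, -0.2, -45.2, -64.8] tcp [0.5443, 0.0411, 0.1462] yaw x 136.29 F [-0.26, 0.2, -0.57] M [0.114, -0.075, 0.016] w 0.522
t 17.15 q [21.3, 22.9, -21.9, -0.2, -44.9, -64.9] tcp [0.5418, 0.0406, 0.1463] yaw x 136.3 F [4.36, -0.15, -3.62] M [0.02, -1.413, 0.007] w 0.527
```

```bash
python3 -m crank '[[2,0.12,-0.16,0,0],[2,0.23,-0.33,0,0],[2,0.35,-0.5,0,0],[2,0.35,-0.5,0,0]]' >/dev/null; python3 s.py
```

```text
t 17.55 q [21.4, 22.4, -22.8, -0.2, -44.6, -65.0] tcp [0.5352, 0.0393, 0.1462] yaw x 136.3 F [2.7, 0.32, -2.31] M [-0.066, -1.141, -0.006] w 0.523
```

```bash
python3 -m crank '[[2,0.35,-0.5,0,0],[2,0.8,-1.15,0,0],[2,1.3,-1.85,0,0],[2,1.7,-2.45,0,0],[2,1.7,-2.45,0,0]]' >/dev/null; python3 s.py
```

```text
t 18.05 q [22.1, 19.9, -27.0, -0.3, -43.0, -65.6] tcp [0.5045, 0.033, 0.1462] yaw x 136.28 F [0.73, 0.97, -0.97] M [0.218, -0.251, 0.011] w 0.523
```

```bash
python3 -m crank '[[2,0.35,-0.5,0,0],[2,0.8,-1.15,0,0],[2,1.3,-1.85,0,0],[2,1.8,-2.55,0,0],[2,2.3,-3.25,0,0],[2,2.3,-3.25,0,0]]' >/dev/null; python3 s.py
```

```text
t 18.65 q [23.1, 16.6, -32.4, -0.3, -41.1, -66.6] tcp [0.464, 0.0249, 0.1462] yaw x 136.27 F [-0.28, -0.38, -0.93] M [-0.297, -0.345, 0.025] w 0.525
```

```bash
python3 -m crank '[[2,0.2,-0.28,0,0],[2,0.4,-0.57,0,0],[2,0.4,-0.57,0,0]]' >/dev/null; python3 s.py
python3 -m crank '[[2,0.1,-0.14,0,0],[2,0.17,-0.25,0,0],[2,0.17,-0.25,0,0]]' >/dev/null; python3 s.py
```

```text
t 18.95 q [23.3, 16.0, -33.4, -0.3, -40.8, -66.7] tcp [0.4571, 0.0235, 0.1462] yaw x 136.27 F [2.76, -0.75, -3.38] M [-0.33, -1.186, -0.025] w 0.526
t 19.25 q [23.3, 15.8, -33.7, -0.3, -40.4, -66.8] tcp [0.4559, 0.0233, 0.1463] yaw x 136.3 F [7.86, -1.94, -8.9] M [-0.69, -2.78, -0.051] w 0.526
```

```bash
python3 -m crank '[[2,0.15,-0.22,0,0],[2,0.15,-0.22,0,0],[2,0.15,-0.22,0,0]]' >/dev/null; python3 s.py
python3 -m crank '[[2,0,0,0,0],[2,0,0,0,0]]' >/dev/null; python3 s.py
```

```text
t 19.55 q [23.4, 15.7, -33.9, -0.2, -40.0, -66.9] tcp [0.4555, 0.0233, 0.1463] yaw x 136.34 F [9.61, -2.48, -10.12] M [-0.765, -3.081, -0.061] w 0.527
t 19.75 q [23.4, 15.7, -33.9, -0.2, -40.0, -66.9] tcp [0.4556, 0.0233, 0.1462] yaw x 136.33 F [3.3, -1.15, -3.4] M [-0.418, -1.329, 0.057] w 0.524
```

At the stop (about 90.5 mm of travel, force rising, no further motion). I let go and retreat upwards.

```bash
python3 -m crank '[[3,0,0,0,0],[5,0,0,0,0],[7,0,0,0,0],[8.7,0,0,0,0],[8.7,0,0,0,0],[8.7,0,0,0,0],[8.7,0,0,0,0],[8.7,0,0,-2,0],[8.7,0,0,-5,0],[8.7,0,0,-9,0],[8.7,0,0,-13,0],[8.7,0,0,-15,0],[8.7,0,0,-15,0]]' ; python3 s.py
```

```text
time: 21.05
tcp_pos: [0.4561, 0.0229, 0.2997]
orientation: [[-0.724, 0.69, 0.013], [0.69, 0.724, 0.007], [-0.005, 0.014, -1.0]]
contact_force: [0.0, 0.2, -0.2]
width: 1.0
t 21.05 q [23.3, 4.7, -21.6, -0.1, -62.9, -66.9] tcp [0.4561, 0.0229, 0.2997] yaw x 136.35 F [0.0, 0.19, -0.18] M [0.084, -0.088, 0.018] w 1.0
```

Run:
```python
from workcell import arm
from h import *
for n in ("scene","top","wrist"):
    p=arm.snapshot(n); cv2.imwrite(f"pics/{n}5.png",p["image"])
    if n=="wrist":
        for d in arm.trace(p,"knob_grip")[:2]:
            ys,xs=np.nonzero(d["region"]); print(d["conf"],xs.mean(),ys.mean(),atz(rayw(p,xs.mean(),ys.mean()),.085))
```

```text
0.98 253.1521499448732 180.4321940463065 [0.45445578 0.02108632 0.085     ]
```

View pics/wrist5.png

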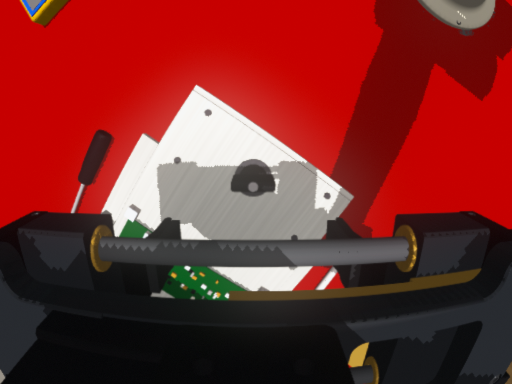

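View pics/scene5.png

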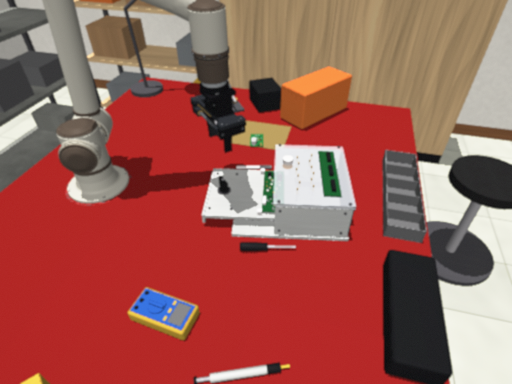

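View pics/top5.png

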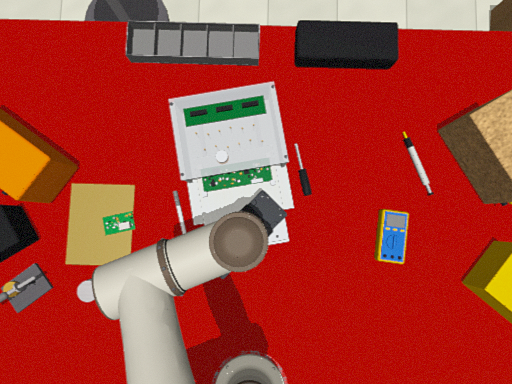

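The pictures show the sled out with the green board exposed, at about (237,180) in top. The jar at (222,156), the marker, the screwdriver, the meter and the spare board are where they were, and the gripper is clear.

```bash
python3 -c "
from workcell import arm
print(arm.hand_in())"
```

```text
the job is handed in; nothing more can be done
None
```

The sled is unlocked, drawn out to its stop and released, and the job was handed in at about 21 s of the 72 s allowed.

- **Turning the knob:** I gripped across the bar and turned about 30° clockwise. Then I let go and re-gripped the bar by its ends, because going on would have swung the gripper body against the jar. From about 42° the knob pulled ahead at up to 0.34 N m. That faded to zero at about 48°, and a resistance of about 0.14 N m came up just past it. I opened the fingers to let the lock settle. The wrist picture showed the bar still in line with the jaws at about 48°, so I re-gripped it there.
- **Drawing the sled:** The readings between pulls were about 5 N or less horizontally, so the lock was free. At about 90 mm of travel it stopped moving and the force rose to about 10 N, well under the 25 N limit.
- **Last checks:** After release, the camera puts the knob at (0.454, 0.021). That is 2 to 3 mm from where I let go of it, which is about the calibration error. The pictures show the green board exposed and the gripper clear. The jar, marker, screwdriver, multimeter and spare board look unmoved. I compared those by eye, without measuring.
- **Disagreements:** Early pictures differed by a few mm on the knob's position and by 1 to 4° on the fixture's angle. I settled the position by feel while gripping. For the pull I used 11.2°, and the sled moved at about 11.5°. The torque readings were noisy by about 0.05 to 0.1 N m, so the notch angle is good to roughly 1°.

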